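# Tip the four-way tube racks over to their microtube side

### The job

The two empty orange four-way tube racks are standing on edge with their 15 ml holes up, and the next job is with 1.5 ml microtubes. Tip each rack over by pushing it with the fingers, so that it lies flat on the bench with its 1.5 ml side up (the broad side with the larger, fewer holes: 4 rows of 8), close to where it stood. Do not pick up or lift the racks, and leave everything else on the bench undisturbed.

Things in the scene. Friction and masses are not known exactly. Their poses are not given: they have to be found in the camera images.
- rack_a: empty orange four-way tube rack, a loose block 52 x 174 x 95 mm (its x, y, z), 0.2 kg, standing on its 52 x 174 foot, turned any way round; racks a and b are alike and swap places. Origin: centre of the foot. z: up, out of the side with 2 x 6 holes of 17 mm; y: along its length; +x: out of the broad 1.5 ml side (4 x 8 holes of 11.5 mm); -x: out of the broad 0.5 ml side (5 x 10 holes of 8 mm)
- rack_b: empty orange four-way tube rack, a loose block 52 x 174 x 95 mm (its x, y, z), 0.2 kg, standing on its 52 x 174 foot, turned any way round; racks a and b are alike and swap places. Origin: centre of the foot. z: up, out of the side with 2 x 6 holes of 17 mm; y: along its length; +x: out of the broad 1.5 ml side (4 x 8 holes of 11.5 mm); -x: out of the broad 0.5 ml side (5 x 10 holes of 8 mm)
- rack_a_mid (a point): centre of rack_a, 47.5 mm from its origin along z: 47.5 mm high standing, 26 mm when lying on a broad side. Pushed near its top on a broad side, the rack pivots on the far edge of its foot with little sliding, overbalances at 29 degrees (about 35 mm of push) and drops with the pushed side up, its centre then 74 mm farther on
- rack_b_mid (a point): centre of rack_b, 47.5 mm from its origin along z: 47.5 mm high standing, 26 mm when lying on a broad side. Pushed near its top on a broad side, the rack pivots on the far edge of its foot with little sliding, overbalances at 29 degrees (about 35 mm of push) and drops with the pushed side up, its centre then 74 mm farther on
- tube: bystander: standing 50 ml tube, 34 mm across its blue cap, 112 mm tall, near the robot; origin: centre of its underside, z up
- beaker: bystander: small glass beaker, 56 mm across, 70 mm tall, beyond and between the racks; origin: centre of its underside, z up
- bottle: bystander: amber glass bottle with blue cap, 64 mm across, 125 mm tall, at the left; origin: centre of its underside, z up
- jar: bystander: white plastic jar, 60 mm across, 70 mm tall, near right; origin: centre of its underside, z up
- microplate: bystander: 96-well plate, 85 x 127 x 14.5 mm, lying flat beyond the racks, left of the beaker; origin: centre of its underside, z up
- tip_box: bystander: shut box of pipette tips, 87 x 124 x 81 mm, beyond the racks, right of the beaker; origin: centre of its underside, z up
- timer: bystander: bench timer, 62 x 70 x 20 mm, near left; origin: centre of its underside, z up
Mind the look-alikes: they are no part of the job. What is shaped like the rack_a but pink or yellow is not meant.

How it is judged:
By the outcome, as a careful person would: the job done as asked, in the order asked, and still so for the second after the job is handed in, with the robot touching nothing.
It also fails if it takes over 42 s, if anything falls off the work surface, if the arm or the gripper's body presses on something with over 40 N, if the wrist force passes 120 N, or if a joint passes its speed limit or range.

### The arm

A 7-joint arm with a two-finger parallel gripper is mounted at the origin on the work surface. World frame = base frame: x ahead of the robot, y to its left, z up, the work surface at z = 0. Lengths are in m, angles in rad, forces in N, time in s.
With the tool pointing down it reaches from about 0.35 to 0.9 m from the base axis. Payload 8.1 kg.
Tool frame: the origin (TCP) lies on the mounting face of the last link; the fingertips stand 173 mm ahead of it and the grasp point (between the pads) lies robot.hold_point_z ahead of it (robot.hold_point_z is the distance from the TCP to the grasp point, in m); y points along the fingers, z is the direction in which the jaws open and shut, and the axes are right-handed (so a half turn about y gives the same grasp; the last joint's range is limited). The gripper opens to 85 mm and grips with 20 to 120 N. Pads are 22 mm wide; open, the fingers measure 114 mm over their backs; the gripper's body (76 mm by 85 mm) begins 54 mm behind the grasp point. The pads swing forward as they close: fully open they stand 13 mm farther back than shut.
Start: joints at [-1.204, 0.434, 0.025, 1.573, -0.012, 1.134, -0.075], TCP at [0.283, 0.557, 0.405] pointing down, gripper open.
Joint ranges: [-2.62, 2.62], [-0.44, 2.09], [-1.27, 1.32], [0.08, 2.57], [-1.32, 4.46], [0.12, 2], [-2.74, 2.74]. Speed limits (rad/s): [2.22, 2.22, 3.01, 3.01, 3.14, 3.14, 3.14].

### API

Orientations are given as a rotation vector (axis times angle).
In Python, from station import robot gives the robot as it stands.
- The arm moves only by the shell command python3 -m handwheel 'ROWS'. ROWS is JSON, a list of rows, each a list of 5 numbers: the opening, from -1 (shut) to 1 (fully open), so that 0 is half open, then the shift along the tool's x, y, z in cm, then the turn about the tool's y in degrees. A call has 1 to 12 rows; each row is the pose to reach, as a shift and turn from the pose commanded when the call began, along the tool's axes at that moment; what a row does not reach only later rows make up. A row lasts 1/12 s, in which the tool goes at most 41.7 mm and 7.16 degrees, less where a joint would pass 70% of its speed; a pose out of reach is approached as far as the arm can. A call with a gripper value outside its range is refused whole. The fingers move at their own pace and stop on an object; the grip force is fixed at half the most. Time passes only in rows, so rows that repeat a pose let the fingers close. It gives the time, the measured TCP pose, the force and the opening at its end, in the units of the state.
- robot.observe(): the state, without advancing time (a new reading comes with each control period).
- robot.capture(name): name is "side" or "top" or "wrist"; returns the picture (384x512x3 uint8, red, green, blue); there is no depth.
- robot.camera_model(name): a dict with "fx", "fy", "cx", "cy" (pixels), "view" (4x4, takes a point from world to camera coordinates). Camera axes: x right, y down, z forward; pixel columns grow to the right and rows downward; lengths in m; the calibration is good to about 2 mm. The wrist camera is an equidistant fisheye: a pixel r from the principal point sees the ray r / f radians off the axis. A picture is of the moment at which its call begins: read the wrist's pose just before it. camera_model takes no time and is no camera call; for the wrist camera it gives the pose at the moment of the call.
- robot.hand_in(): hands the job in, once; it reports no verdict.
Trained networks look in the newest picture that a camera, given by its name, has taken for a name from the list of things; names that differ only in an ending like _2 or _b are one class to them, and where a whole thing is asked for, a point or a joint stands for the part that bears it (a point fixed in the world has none). Each returns a list of dicts, best first, with "confidence" (0 to 1); they miss things now and then, are a little off and sometimes report something else, mostly with a low value. They report only what shows in the picture. A call takes as long as a camera call. They do not tell look-alikes from the thing itself.
- robot.trace(target, camera): "region" (384x512 bool, what is visible of it) and "rect" ([left, top, right, bottom] in pixels, round what is visible of it).
The state is a dict: "time_s": time; "joint_positions": joint angles; "dq": joint speeds; "joint_torque": joint torques, N m; "ee_pos": TCP position; "orientation": TCP orientation; "wrist_force": force on the tool from outside, world axes, zero at the start; "wrist_torque": the same for the moment, N m; "grip_width": finger opening in m.
Only numpy, scipy, OpenCV 4.12 (cv2) and the standard library are available. Lean on these libraries where they do the work, as an engineer would, in place of code of your own. Each camera call takes 0.05 s, during which the arm holds its last target.

## Working session

There is one attempt and no reset: what is moved stays moved. The work goes in short steps, Python scripts to look and compute and a shell command to move; the robot and the scene stay as the last step left them, time stands still between calls to the robot, and variables do not carry over. Pictures are saved under pics/ and viewed, and the job is handed in when it is done.

```bash
mkdir -p pics; ls; python3 - <<'E'
from station import robot
import cv2
s=robot.observe(); print({k:s[k] for k in ("time_s","ee_pos","orientation","grip_width")}, robot.hold_point_z)
for n in("top","side","wrist"):
    im=robot.capture(n); cv2.imwrite(f"pics/{n}0.png",cv2.resize(im[:,:,::-1],(800,600),interpolation=cv2.INTER_CUBIC))
    m=robot.camera_model(n); print(n,m["fx"],m["fy"],m["cx"],m["cy"]);print(m["view"])
E
```

```text
pics
{'time_s': 0.0, 'ee_pos': array([0.28282229, 0.55707524, 0.40391579]), 'orientation': array([-1.54084318,  0.3686655 , -0.36824875]), 'grip_width': 0.08543445839319319} 0.1547
top 361.8917028729853 361.8917028729853 251.68548602282488 191.64041750959905
[[-0.01604933 -0.99986959  0.0017935  -0.03027364]
 [-0.98776111  0.01557659 -0.15519456  0.52248991]
 [ 0.15514638 -0.00426232 -0.9878823   1.11772389]
 [ 0.          0.          0.          1.        ]]
side 491.7087091737473 491.7087091737473 253.82444795191182 201.32845156752757
[[-0.97967336 -0.20049022  0.00661714  0.50399517]
 [-0.11583657  0.53847545 -0.83464129  0.12630842]
 [ 0.16377425 -0.81844234 -0.55075415  1.40559871]
 [ 0.          0.          0.          1.        ]]
wrist 297.3186396354542 297.3186396354542 249.13496562478625 190.45528058758862
[[ 4.51698411e-01  8.92170661e-01  2.38416703e-04 -6.24893471e-01]
 [ 8.59161054e-01 -4.35057916e-01  2.69382430e-01 -3.56792475e-02]
 [ 2.40438826e-01 -1.21474777e-01 -9.63033255e-01  3.77883575e-01]
 [ 0.00000000e+00  0.00000000e+00  0.00000000e+00  1.00000000e+00]]
```

View pics/top0.png

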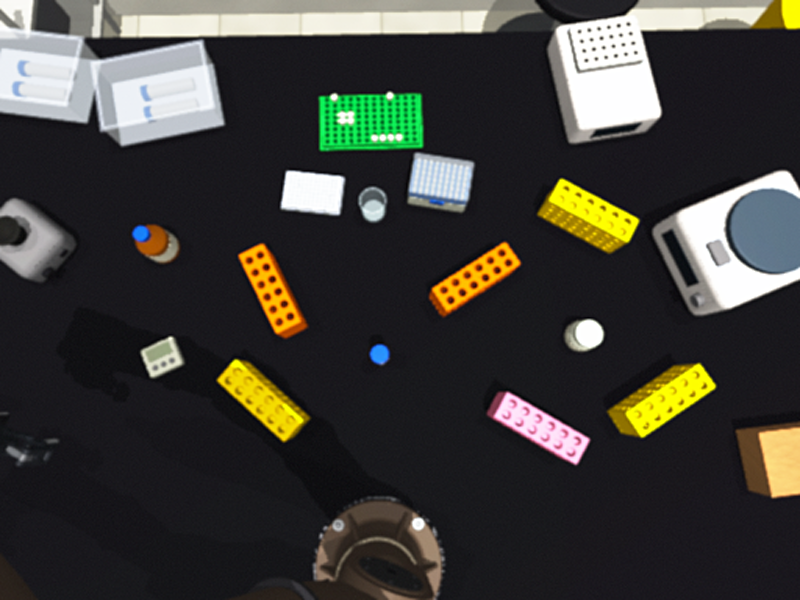

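View pics/side0.png

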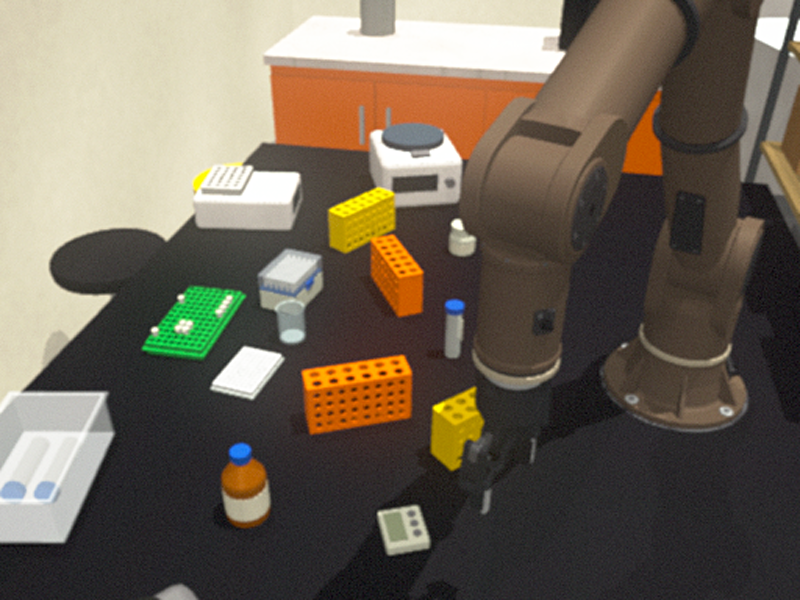

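View pics/wrist0.png

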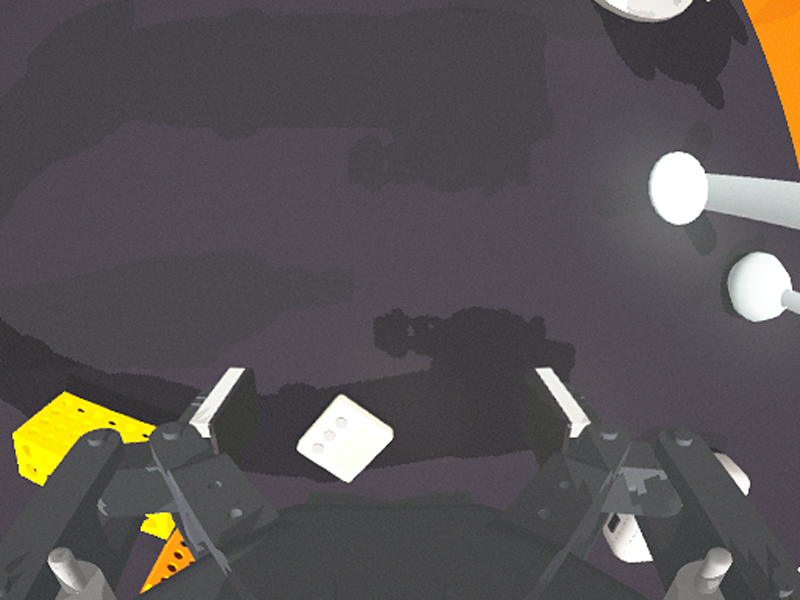

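The orange racks show at top (272,290) and (475,278) in the 800x600 picture; the yellow ones (262,400), (588,215), (662,400) and the pink one (540,427) are look-alikes. I'll crop the orange ones to count their holes and get masks.

```bash
cat > h.py <<'E'
import numpy as np,cv2
from station import robot
from scipy.optimize import least_squares
def proj(m,P):
    V=np.array(m["view"]);p=P@V[:3,:3].T+V[:3,3]
    return np.stack([m["fx"]*p[:,0]/p[:,2]+m["cx"],m["fy"]*p[:,1]/p[:,2]+m["cy"]],1)
def box(x,y,th,d=(.052,.174,.095)):
    c=np.array([[sx*d[0]/2,sy*d[1]/2,z] for sx in(-1,1) for sy in(-1,1) for z in(0,d[2])])
    R=np.array([[np.cos(th),-np.sin(th)],[np.sin(th),np.cos(th)]])
    c[:,:2]=c[:,:2]@R.T+[x,y]; return c
def hullmask(m,P,s=4):
    q=cv2.convexHull(proj(m,P).astype(np.float32))
    im=np.zeros((384,512),np.uint8); cv2.fillConvexPoly(im,np.round(q*16).astype(np.int32),1,shift=4); return im
def ray(m,u,v,z):
    V=np.array(m["view"]);R=V[:3,:3];t=V[:3,3];o=-R.T@t
    d=R.T@np.array([(u-m["cx"])/m["fx"],(v-m["cy"])/m["fy"],1]);return o+d*(z-o[2])/d[2]
def orange(im):
    h=cv2.cvtColor(im,cv2.COLOR_RGB2HSV); k=((h[...,0]>4)&(h[...,0]<19)&(h[...,1]>140)&(h[...,2]>60)).astype(np.uint8)
    return cv2.morphologyEx(k,cv2.MORPH_CLOSE,np.ones((5,5),np.uint8))
E
python3 - <<'E'
from h import *
ims={n:robot.capture(n) for n in("top","side")}
ms={n:robot.camera_model(n) for n in ims}
for n in ims:
    r=robot.trace("rack_a",n)
    for d in r: print(n,d["rect"],round(d["confidence"],2))
    np.save(f"{n}.npy",ims[n])
t=ims["top"];s=ims["side"]
up=lambda a,k,sz:cv2.resize(a[:,:,::-1],sz,interpolation=cv2.INTER_CUBIC)
A=up(s[145:280,180:285],5,(420,540));B=up(s[145:205,225:275],5,(380,456))
A=up(s[222:280,188:270],0,(780,552));cv2.imwrite("pics/cA.png",A)
cv2.imwrite("pics/cB.png",up(s[145:205,225:280],0,(550,600)))
cv2.imwrite("pics/cT.png",up(t[145:225,145:345],0,(800,320)))
E
```

```text
top [275.0, 155.7, 330.7, 202.7] 0.89
top [154.9, 160.0, 197.0, 217.7] 0.89
top [312.3, 251.8, 377.1, 295.6] 0.75
top [343.1, 114.6, 405.7, 164.0] 0.73
top [140.5, 231.9, 196.7, 283.0] 0.67
top [388.7, 231.6, 454.3, 280.1] 0.59
side [194.3, 229.3, 264.3, 279.6] 0.96
side [275.5, 249.2, 308.8, 298.3] 0.81
side [235.9, 150.7, 269.7, 205.3] 0.79
side [210.9, 118.5, 249.6, 163.2] 0.73
```

```bash
python3 - <<'E'
from h import *
ms={n:robot.camera_model(n) for n in("top","side")}
K={n:orange(np.load(n+".npy")) for n in ms}
def comp(k,u,v):
    _,l=cv2.connectedComponents(k); w=l[v-6:v+7,u-6:u+7]; w=w[w>0]; return (l==np.bincount(w).argmax()).astype(np.uint8)
for name,pt,ps,th0 in(("left",(174,186),(228,252),None),("right",(304,178),(256,178),None)):
    M={"top":comp(K["top"],*pt),"side":comp(K["side"],*ps)}
    c=ray(ms["top"],*pt,.07)
    def cost(p):
        return sum(1-(lambda a,b:(a&b).sum()/(a|b).sum())(hullmask(ms[n],box(*p)),M[n]) for n in M)
    from scipy.optimize import minimize
    best=min((minimize(cost,[c[0],c[1],t],method="Nelder-Mead",options=dict(initial_simplex=[[c[0],c[1],t],[c[0]+.02,c[1],t],[c[0],c[1]+.02,t],[c[0],c[1],t+.3]],xatol=1e-4,fatol=1e-4)) for t in np.arange(-1.5,1.6,.5)),key=lambda r:r.fun)
    print(name,best.x.round(4),best.fun.round(3),np.rad2deg(best.x[2]).round(1))
    # per-camera
# bystanders by rough pixel on table
for nm in("tube","beaker","bottle","jar","microplate","tip_box","timer"):
    r=robot.trace(nm,"top")
    for d in r[:2]:
        ys,xs=np.nonzero(d["region"]); print(nm,round(d["confidence"],2),d["rect"],"z.05",ray(ms["top"],xs.mean(),ys.mean(),.05)[:2].round(3))
E
```

```text
left [0.5419 0.206  2.0157] 0.145 115.5
right [ 0.5586 -0.2008 -2.5846] 0.211 -148.1
tube 0.68 [243.5, 219.2, 250.8, 235.8] z.05 [ 0.411 -0.008]
beaker 0.63 [229.5, 122.1, 246.8, 143.3] z.05 [0.724 0.002]
bottle 0.97 [84.8, 146.7, 111.4, 167.0] z.05 [0.647 0.45 ]
jar 0.87 [363.0, 204.7, 384.0, 222.3] z.05 [ 0.444 -0.418]
jar 0.19 [90.6, 145.4, 112.1, 166.8] z.05 [0.647 0.448]
microplate 0.84 [180.9, 106.5, 221.2, 137.8] z.05 [0.751 0.128]
tip_box 0.98 [259.3, 98.1, 302.8, 137.9] z.05 [ 0.77  -0.139]
timer 0.75 [261.6, 99.8, 301.7, 139.3] z.05 [ 0.769 -0.139]
timer 0.72 [88.8, 218.3, 115.8, 238.4] z.05 [0.412 0.425]
```

View pics/cA.png

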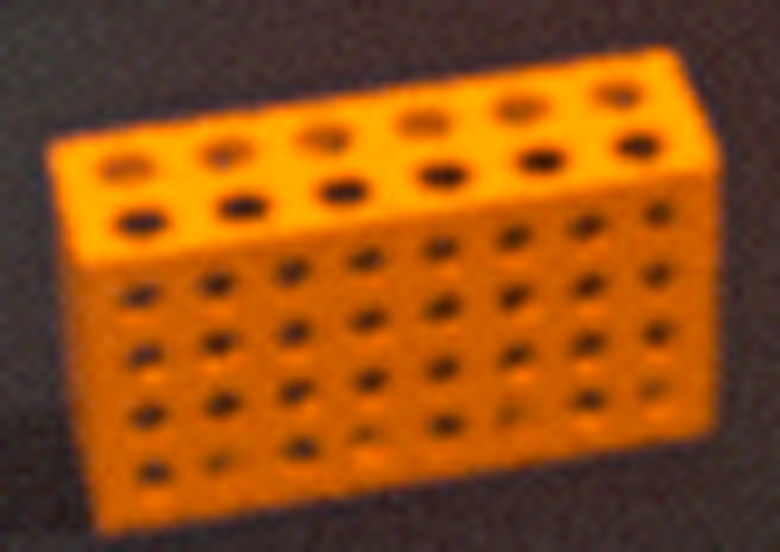

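View pics/cB.png

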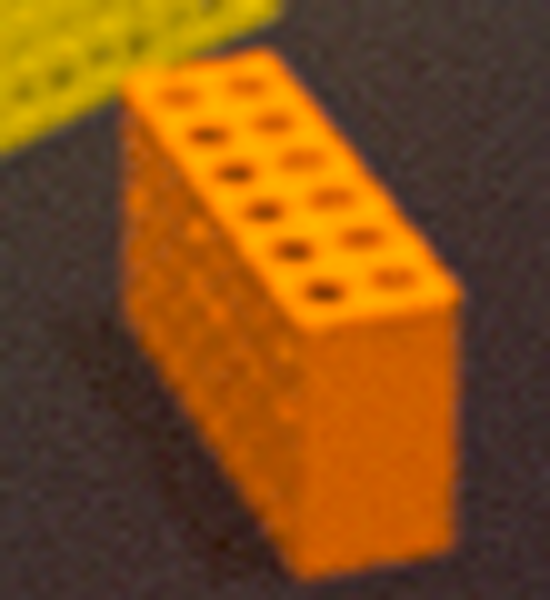

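View pics/cT.png

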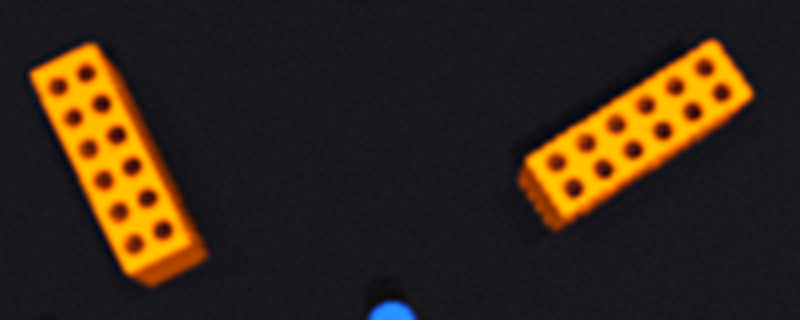

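```bash
python3 - <<'E'
from h import *
from scipy.optimize import minimize
ms={n:robot.camera_model(n) for n in("top","side")}
I={n:np.load(n+".npy") for n in ms}
for n in I: print(n,[ (lambda h:h.tolist())(cv2.cvtColor(I[n],cv2.COLOR_RGB2HSV)[v,u]) for u,v in ([(304,166),(277,188),(380,140)] if n=="top" else [(262,200),(240,170),(230,145)])])
R={}
for name,rt,rs,g in(("left",(150,155,202,222),(190,225,268,284),(.54,.206,2.016)),("right",(270,150,336,208),(232,146,273,209),(.56,-.2,.6))):
    M={}
    for n,r in(("top",rt),("side",rs)):
        h=cv2.cvtColor(I[n],cv2.COLOR_RGB2HSV); k=np.zeros((384,512),np.uint8)
        c=((h[...,0]<20)&(h[...,1]>150)&(h[...,2]>60)).astype(np.uint8); c=cv2.morphologyEx(c,cv2.MORPH_CLOSE,np.ones((5,5),np.uint8))
        k[r[1]:r[3],r[0]:r[2]]=c[r[1]:r[3],r[0]:r[2]]; M[n]=k
    f=lambda p,n:1-(lambda a,b:(a&b).sum()/(a|b).sum())(hullmask(ms[n],box(*p)),M[n])
    best=min((minimize(lambda p:f(p,"top")+f(p,"side"),g,method="Nelder-Mead",options=dict(initial_simplex=np.array(g)+np.vstack([np.zeros(3),np.diag([.02,.02,d])]),xatol=1e-4,fatol=1e-4)) for d in(-.3,.1,.3)),key=lambda r:r.fun)
    p=best.x; print(name,p.round(4),np.rad2deg(p[2]).round(1),f(p,"top").round(3),f(p,"side").round(3)); R[name]=p
    for n in I:
        q=cv2.convexHull(proj(ms[n],box(*p)).astype(np.float32)); cv2.polylines(I[n],[np.round(q*16).astype(np.int32)],True,(0,255,0),1,shift=4)
np.save("R.npy",np.array([R["left"],R["right"]]))
a=cv2.resize(I["top"][140:230,140:350],(800,343),interpolation=cv2.INTER_NEAREST);b=cv2.resize(I["side"][140:290,180:280],(160,240))
cv2.imwrite("pics/ov.png",a[:,:,::-1])
cv2.imwrite("pics/ovs.png",cv2.resize(I["side"][140:290,180:290],(440,600))[:,:,::-1])
# rectify right rack visible face
S=np.load("side.npy");p=R["right"]
e=np.array([np.cos(p[2]),np.sin(p[2])]);l=np.array([-e[1],e[0]])
if e[0]<0:e=-e;l=-l
c=p[:2]+e*.026
P=np.array([[*(c+s*l*.087),z] for s,z in((1,.095),(-1,.095),(-1,0),(1,0))])
H=cv2.getPerspectiveTransform(proj(ms["side"],P).astype(np.float32),np.float32([[0,0],[696,0],[696,380],[0,380]]))
w=cv2.warpPerspective(S,H,(696,380),flags=cv2.INTER_CUBIC);w=cv2.normalize(w,None,0,255,cv2.NORM_MINMAX)
cv2.imwrite("pics/rect.png",w[:,:,::-1])
E
```

```text
top [[14, 238, 150], [11, 255, 153], [30, 255, 254]]
side [[13, 255, 186], [14, 245, 174], [25, 255, 205]]
left [0.5419 0.2062 2.0197] 115.7 0.07 0.035
right [ 0.5588 -0.2003  0.5535] 31.7 0.155 0.03
```

View pics/ov.png

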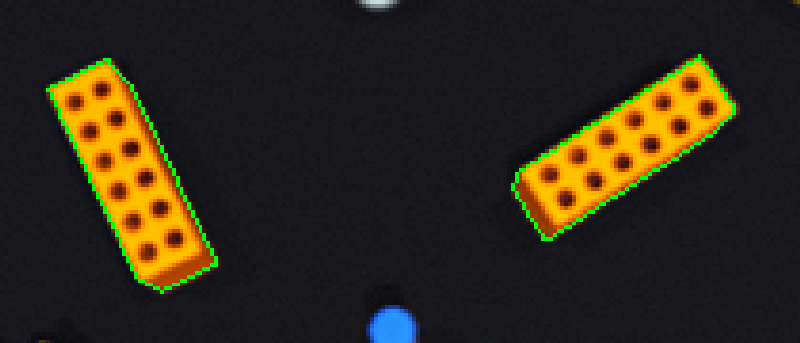

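View pics/ovs.png

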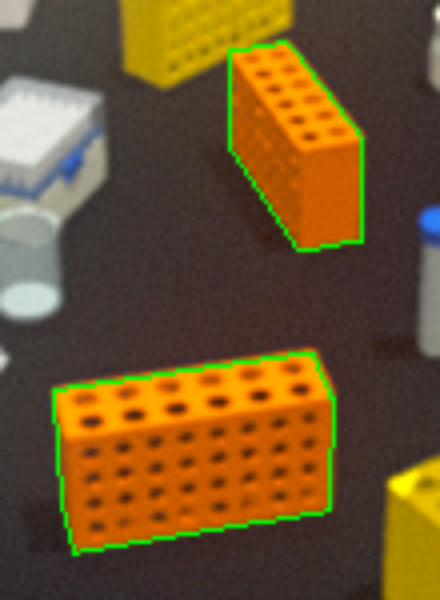

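View pics/rect.png

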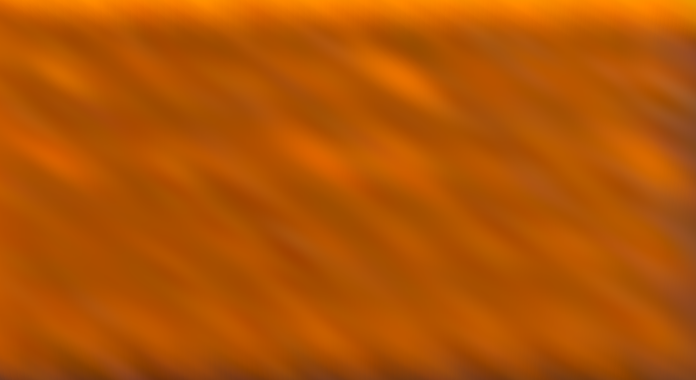

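The masks fit both racks: left at (0.542, 0.206) and right at (0.559, -0.200). The left rack's 4x8 face points to the +y side camera, at side crop (190-268, 229-280). The right rack's visible face can't be read yet, so I'll check it with the wrist camera. Next I'll work out the left approach.

```bash
cat >> h.py <<'E'
from scipy.spatial.transform import Rotation as Ro
def plan(tip_xy,tip_z,jaw,tiplen=.160):
    s=robot.observe();R=Ro.from_rotvec(s["orientation"]).as_matrix();p=np.array(s["ee_pos"])
    print("axes x,y,z",R.T.round(3).tolist(),"pos",p.round(4))
    d=np.array([*tip_xy,tip_z+tiplen])-p
    print("shift cm",(R.T@d*100).round(2))
    j=np.array([jaw[0],jaw[1],0.]);
    for sg in(1,-1):
        t=R.T@(j*sg); print("turn about y deg",np.rad2deg(np.arctan2(t[0],t[2])).round(1))
E
python3 - <<'E'
from h import *
L,Rr=np.load("R.npy")
e=np.array([np.cos(L[2]),np.sin(L[2])]);l=np.array([-e[1],e[0]])
print("e",e,"l",l); plan(L[:2]+e*.075,.2,l); print("target",L[:2]+e*.075)
m=robot.camera_model("top")
print([ray(m,u*.64,v*.64,.09)[:2].round(3).tolist() for u,v in((235,362),(300,410),(285,432),(222,378))])
print(robot.observe()["joint_positions"])
E
```

```text
e [-0.43394188  0.90094087] l [-0.90094087 -0.43394188]
axes x,y,z [[0.892, -0.453, -0.0], [0.0, 0.0, -1.0], [0.453, 0.892, 0.0]] pos [0.283  0.5573 0.4047]
shift cm [ 33.03   4.47 -15.03]
turn about y deg -142.6
turn about y deg 37.4
target [0.50939084 0.27372535]
[[0.397, 0.268], [0.304, 0.142], [0.264, 0.17], [0.367, 0.292]]
[-1.20358954  0.43448411  0.02500272  1.57321759 -0.01161559  1.13401554
 -0.07509738]
```

```bash
python3 -m handwheel '[[1,3,0,-1.5,3.5],[1,6,0.5,-3,7],[1,9,1,-4.2,10.5],[1,12,1.5,-5.5,14],[1,15,2,-7,18],[1,18,2.5,-8.5,21],[1,21,3,-10,25],[1,24,3.5,-11.5,28],[1,27,4,-12.5,31],[1,30,4.5,-14,35],[1,33,4.5,-15,37.4],[1,33,4.5,-15,37.4]]'; python3 - <<'E'
from h import *
L,Rr=np.load("R.npy")
e=np.array([np.cos(L[2]),np.sin(L[2])]);l=np.array([-e[1],e[0]])
plan(L[:2]+e*.075,.08,l)
im=robot.capture("wrist"); cv2.imwrite("pics/w1.png",cv2.resize(im[:,:,::-1],(800,600)))
E
```

```text
time_s: 1.7
ee_pos: [0.5135, 0.2678, 0.3599]
orientation: [-1.386, 0.879, -0.885]
wrist_force: [0.4, 0.1, 0.3]
grip_width: 0.0854
axes x,y,z [[0.423, -0.906, 0.004], [0.003, -0.003, -1.0], [0.906, 0.423, 0.001]] pos [0.5135 0.2678 0.3599]
shift cm [-0.75 11.98 -0.13]
turn about y deg 179.3
turn about y deg -0.7
```

View pics/w1.png

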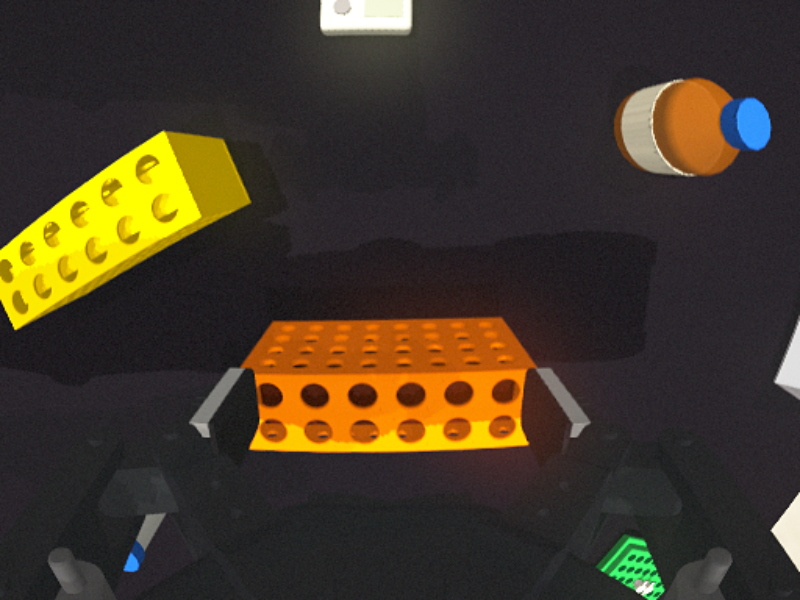

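Wrist view: the rack is centred between the fingers in line with the jaws, and its 4x8 face (275-510, 320-370) points to the approach side. I'll go down beside it and push along tool +x.

```bash
python3 -m handwheel '[[1,-0.8,2,0,-0.7],[1,-0.8,4,0,-0.7],[1,-0.8,6.5,0,-0.7],[1,-0.8,9,0,-0.7],[1,-0.8,11,0,-0.7],[1,-0.8,12,0,-0.7],[1,-0.8,12,0,-0.7],[1,-0.8,12,0,-0.7]]'; python3 - <<'E'
from h import *
L,Rr=np.load("R.npy")
e=np.array([np.cos(L[2]),np.sin(L[2])]);l=np.array([-e[1],e[0]])
plan(L[:2]+e*.026,.08,l)
im=robot.capture("side"); cv2.imwrite("pics/s1.png",cv2.resize(im[150:320,150:350,::-1],(700,595)))
E
```

```text
time_s: 2.42
ee_pos: [0.5057, 0.2819, 0.24]
orientation: [-1.393, 0.863, -0.863]
wrist_force: [0.3, -0.5, 0.4]
grip_width: 0.0853
axes x,y,z [[0.445, -0.896, -0.0], [-0.0, 0.0, -1.0], [0.896, 0.445, -0.0]] pos [0.5057 0.2819 0.24  ]
shift cm [ 5.79 -0.   -0.09]
turn about y deg -179.3
turn about y deg 0.7
```

View pics/s1.png

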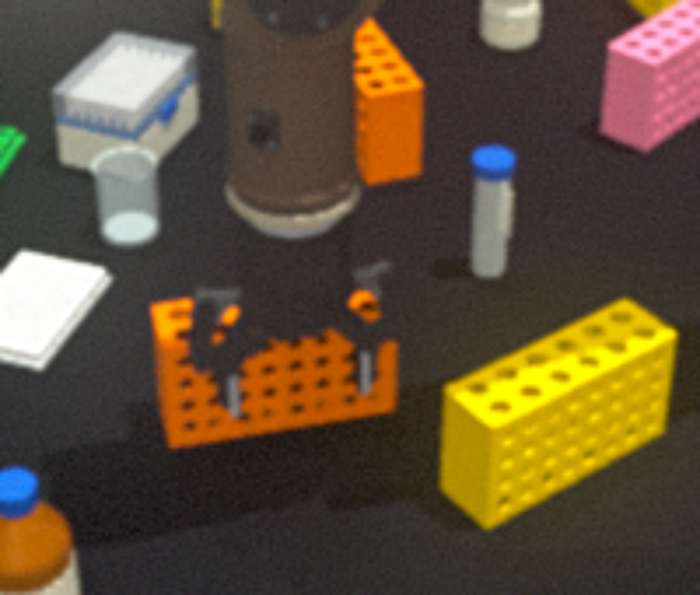

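```bash
python3 -m handwheel '[[1,1.5,0,0,0],[1,3,0,0,0],[1,4,0,0,0],[1,4.6,0,0,0],[1,5,0,0,0],[1,5.4,0,0,0],[1,5.8,0,0,0],[1,6.2,0,0,0],[1,6.2,0,0,0]]'; python3 - <<'E'
from h import *
im=robot.capture("side"); cv2.imwrite("pics/s2.png",cv2.resize(im[150:320,150:350,::-1],(700,595)))
E
```

```text
time_s: 3.22
ee_pos: [0.5337, 0.2252, 0.2398]
orientation: [-1.392, 0.864, -0.864]
wrist_force: [0.6, -0.3, -0.3]
grip_width: 0.0854
```

View pics/s2.png

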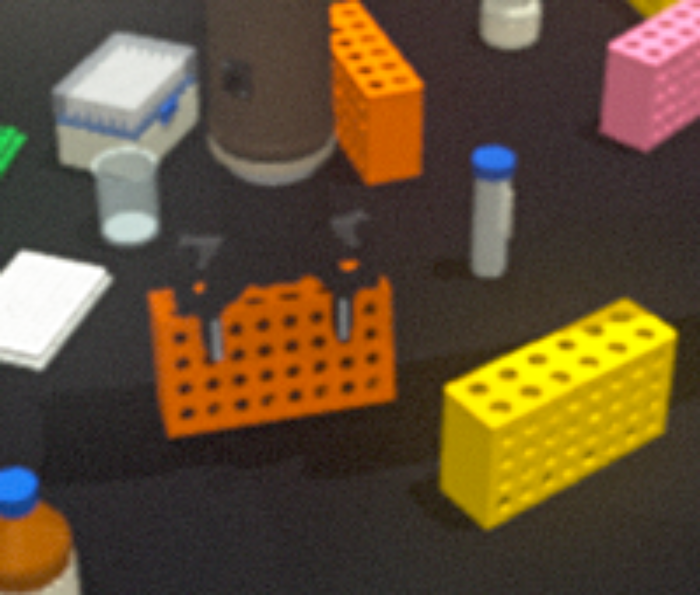

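It's tilting, so I'll keep pushing past the balance point, then back off.

```bash
python3 -m handwheel '[[1,0.5,0,0,0],[1,1,0,0,0],[1,1.5,0,0,0],[1,2,0,0,0],[1,2.4,0,0,0],[1,2.7,0,0,0],[1,2.9,0,0,0],[1,2.9,0,0,0]]'; python3 - <<'E'
from h import *
im=robot.capture("side"); cv2.imwrite("pics/s3.png",cv2.resize(im[150:320,150:350,::-1],(700,595)))
E
```

```text
time_s: 3.93
ee_pos: [0.5465, 0.1992, 0.2397]
orientation: [-1.392, 0.864, -0.864]
wrist_force: [-0.1, -0.8, 0.2]
grip_width: 0.0854
```

View pics/s3.png

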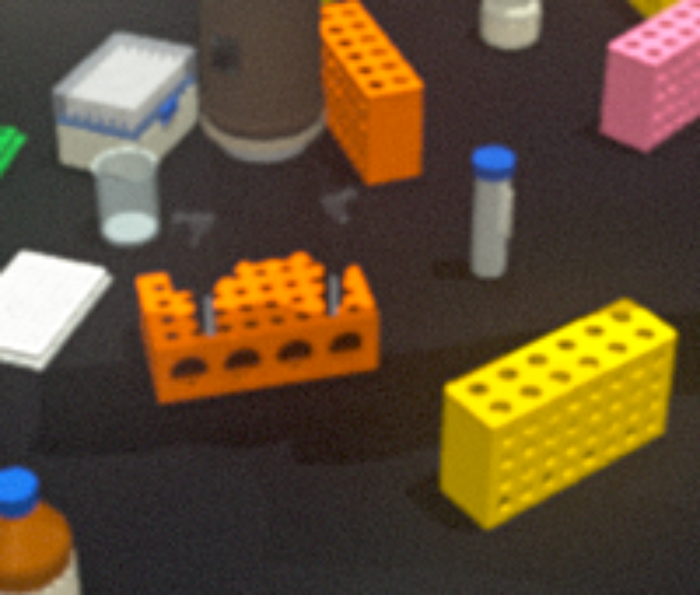

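The left rack has dropped flat with its 4x8 side up. Next I'll rise and go to the right rack's far side, over everything, to read its face.

```bash
python3 -m handwheel '[[1,-0.5,-2,0,0],[1,-0.5,-5,0,0],[1,-0.5,-9,0,0],[1,-0.5,-13,0,0],[1,-0.5,-16,0,0],[1,-0.5,-16,0,0]]'; python3 - <<'E'
from h import *
L,Rr=np.load("R.npy")
e=np.array([np.cos(Rr[2]),np.sin(Rr[2])]);l=np.array([-e[1],e[0]])
print(e);plan(Rr[:2]+e*.085,.235,l)
print(robot.observe()["joint_positions"])
E
```

```text
time_s: 4.48
ee_pos: [0.5454, 0.2048, 0.4066]
orientation: [-1.383, 0.858, -0.867]
wrist_force: [1.4, 0.1, -1.0]
grip_width: 0.0853
[0.85069819 0.52565445]
axes x,y,z [[0.445, -0.896, -0.0], [0.009, 0.005, -1.0], [0.896, 0.444, 0.01]] pos [0.5454 0.2048 0.4066]
shift cm [36.1   1.06 -8.36]
turn about y deg -95.3
turn about y deg 84.7
[-0.64064379  0.36221239  0.25911481  1.69797365 -0.10390948  1.08427932
  0.11071693]
```

```bash
python3 -m handwheel '[[1,3,0,-0.7,7],[1,6,0,-1.4,14],[1,9.5,0,-2.1,21],[1,13,0,-3,28],[1,16,0,-3.7,35],[1,19.5,0.2,-4.5,42],[1,23,0.4,-5.3,49],[1,26,0.6,-6,56],[1,29,0.8,-6.8,63],[1,32,1,-7.5,70],[1,35,1,-8.2,77],[1,36,1,-8.4,84]]'; python3 - <<'E'
from h import *
L,Rr=np.load("R.npy")
e=np.array([np.cos(Rr[2]),np.sin(Rr[2])]);l=np.array([-e[1],e[0]])
plan(Rr[:2]+e*.085,.235,l)
print(robot.observe()["joint_positions"])
im=robot.capture("wrist"); cv2.imwrite("pics/w2.png",cv2.resize(im[:,:,::-1],(800,600)))
E
```

```text
time_s: 5.48
ee_pos: [0.6283, -0.1604, 0.3898]
orientation: [-0.544, 1.905, -1.911]
wrist_force: [-0.0, -0.4, 0.5]
grip_width: 0.0857
axes x,y,z [[-0.85, -0.527, 0.001], [0.0, -0.003, -1.0], [0.527, -0.85, 0.003]] pos [ 0.6283 -0.1604  0.3898]
shift cm [-0.49 -0.52 -0.26]
turn about y deg -179.9
turn about y deg 0.1
[-0.25909009  0.54333892  0.67081498  1.56895023 -0.35621243  1.15406238
 -0.52944266]
```

View pics/w2.png

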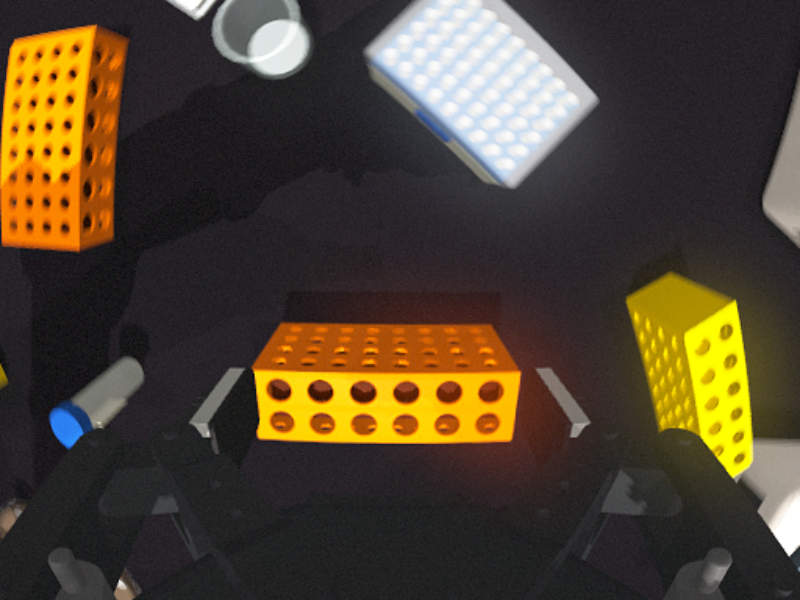

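The lying left rack (60,140) shows 4x8 holes up. Zooming on the right rack's far face (255-520, 320-370).

```bash
python3 - <<'E'
from h import *
im=robot.capture("wrist"); cv2.imwrite("pics/w3.png",cv2.resize(im[200:290,155:340,::-1],(800,389),interpolation=cv2.INTER_CUBIC))
E
```

```text
(no output)
```

View pics/w3.png

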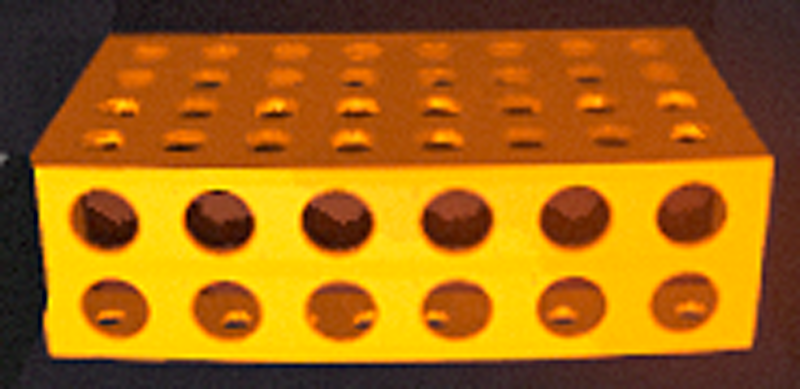

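The far face has 4 rows of 8, so it is the 1.5 ml side. I'll push from here towards the robot, along tool +x.

```bash
python3 -m handwheel '[[1,-0.3,2,-0.2,0],[1,-0.3,5,-0.3,0],[1,-0.3,8,-0.3,0],[1,-0.3,11,-0.3,0],[1,-0.3,13.5,-0.3,0],[1,-0.3,15,-0.3,0],[1,-0.3,15,-0.3,0],[1,-0.3,15,-0.3,0]]'; python3 - <<'E'
from h import *
L,Rr=np.load("R.npy")
e=np.array([np.cos(Rr[2]),np.sin(Rr[2])]);l=np.array([-e[1],e[0]])
plan(Rr[:2]+e*.026,.08,l)
im=robot.capture("side"); cv2.imwrite("pics/s4.png",cv2.resize(im[120:290,150:350,::-1],(700,595)))
E
```

```text
time_s: 6.25
ee_pos: [0.6296, -0.1499, 0.2393]
orientation: [-0.556, 1.901, -1.898]
wrist_force: [-0.4, 0.3, 0.3]
grip_width: 0.0853
axes x,y,z [[-0.843, -0.539, 0.001], [-0.001, 0.001, -1.0], [0.539, -0.843, -0.002]] pos [ 0.6296 -0.1499  0.2393]
shift cm [ 6.08 -0.07  0.47]
turn about y deg -179.1
turn about y deg 0.9
```

View pics/s4.png

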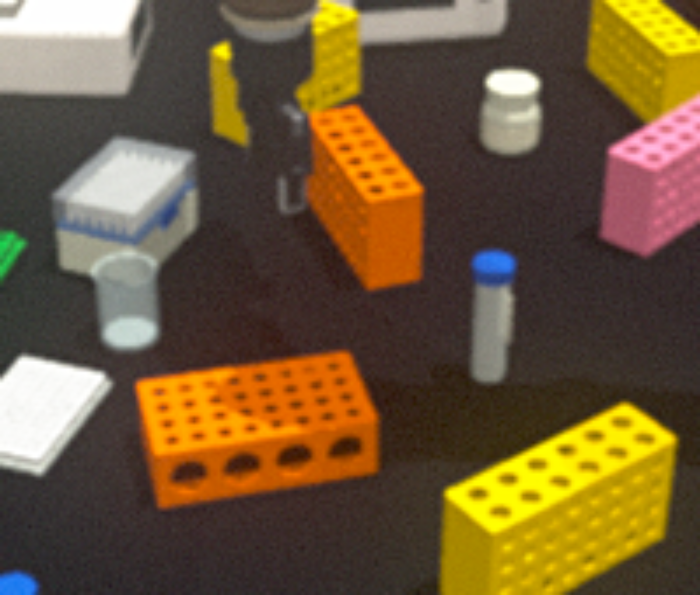

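```bash
python3 -m handwheel '[[1,1.5,0,0.3,0.9],[1,3,0,0.4,0.9],[1,4,0,0.4,0.9],[1,4.8,0,0.4,0.9],[1,5.2,0,0.4,0.9],[1,5.6,0,0.4,0.9],[1,6,0,0.4,0.9],[1,6.4,0,0.4,0.9],[1,6.8,0,0.4,0.9]]'; python3 - <<'E'
from h import *
im=robot.capture("side"); cv2.imwrite("pics/s5.png",cv2.resize(im[120:290,150:350,::-1],(700,595)))
E
```

```text
time_s: 7.05
ee_pos: [0.5744, -0.1911, 0.2397]
orientation: [-0.539, 1.91, -1.91]
wrist_force: [0.3, 0.6, 1.2]
grip_width: 0.0853
```

View pics/s5.png

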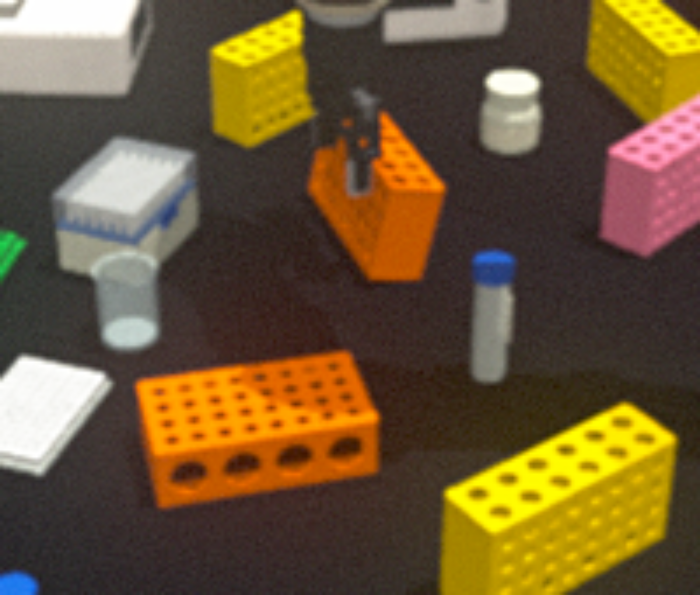

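Tilting as expected; I'll continue past balance, pause, then rise.

```bash
python3 -m handwheel '[[1,0.5,0,0,0],[1,1,0,0,0],[1,1.5,0,0,0],[1,2,0,0,0],[1,2.3,0,0,0],[1,2.6,0,0,0],[1,2.6,0,0,0],[1,2.6,0,0,0]]'; python3 - <<'E'
from h import *
im=robot.capture("side"); cv2.imwrite("pics/s6.png",cv2.resize(im[120:290,150:350,::-1],(700,595)))
E
```

```text
time_s: 7.77
ee_pos: [0.5521, -0.2048, 0.2397]
orientation: [-0.538, 1.911, -1.911]
wrist_force: [-0.1, 0.8, -0.0]
grip_width: 0.085
```

View pics/s6.png

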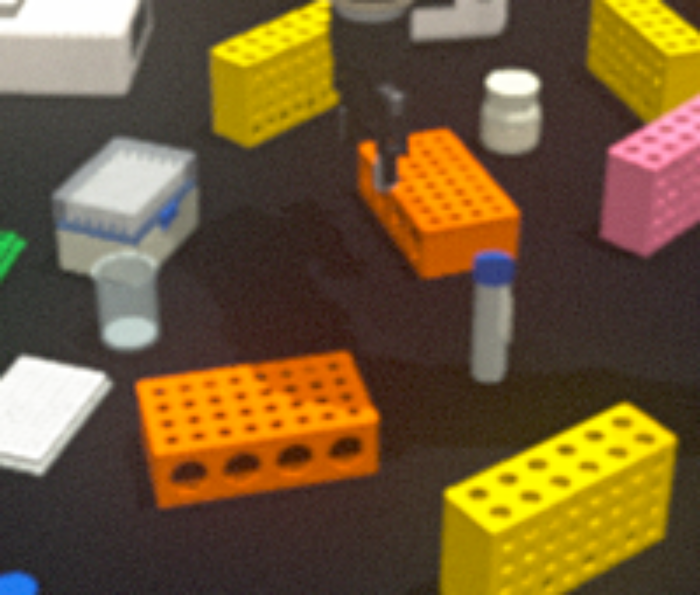

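Both racks lie flat. I'll rise and move clear, then check everything from above.

```bash
python3 -m handwheel '[[1,-0.5,-2,0,0],[1,-1,-5,0,0],[1,-1,-9,0,0],[1,-1,-13,0,0],[1,-1,-16,0,0],[1,-1,-18,0,0],[1,-1,-18,0,0],[1,-1,-18,0,0]]'; python3 - <<'E'
from h import *
n=robot.capture("top"); cv2.imwrite("pics/t9.png",cv2.resize(n[:,:,::-1],(800,600)))
s=robot.capture("side")
w=robot.capture("wrist"); cv2.imwrite("pics/w9.png",cv2.resize(w[:,:,::-1],(800,600)))
m={"top":robot.camera_model("top"),"side":robot.camera_model("side")}
L,R=np.load("R.npy")
from scipy.optimize import minimize
k=orange(s)
for nm,p,sg,r in(("L",L,-1,(180,215,268,272)),("R",R,-1,(245,145,310,203))):
    e=np.array([np.cos(p[2]),np.sin(p[2])]); g=[*(p[:2]+sg*e*.074),p[2]]
    M=np.zeros_like(k);M[r[1]:r[3],r[0]:r[2]]=k[r[1]:r[3],r[0]:r[2]]
    f=lambda q:1-(lambda a,b:(a&b).sum()/(a|b).sum())(hullmask(m["side"],box(*q,(.095,.174,.052))),M)
    b=minimize(f,g,method="Nelder-Mead",options=dict(initial_simplex=np.array(g)+np.vstack([np.zeros(3),np.diag([.02,.02,.1])]),xatol=1e-4,fatol=1e-4));print(nm,"expected",np.round(g,3),"found",b.x.round(3),round(b.fun,3))
a=np.load("side.npy");d=(cv2.absdiff(a,s).max(2)>60).astype(np.uint8)*255
cv2.imwrite("pics/d9.png",np.hstack([cv2.resize(s[:,:,::-1],(400,300)),cv2.cvtColor(cv2.resize(d,(400,300)),cv2.COLOR_GRAY2BGR)]))
t0=np.load("top.npy")
for q in("tube","beaker","bottle","jar","microplate","tip_box","timer"):
    rr=robot.trace(q,"top"); print(q,[(np.round(x["rect"],1).tolist(),round(x["confidence"],2)) for x in rr[:2]])
E
```

```text
time_s: 8.48
ee_pos: [0.5611, -0.1995, 0.4208]
orientation: [-0.536, 1.909, -1.91]
wrist_force: [0.2, 0.0, -0.6]
grip_width: 0.0853
L expected [0.574 0.139 2.02 ] found [0.571 0.134 2.092] 0.208
R expected [ 0.496 -0.239  0.553] found [ 0.493 -0.244  0.567] 0.096
tube [([238.6, 221.0, 247.7, 233.3], 0.37)]
beaker [([231.7, 122.7, 245.3, 143.4], 0.84)]
bottle [([87.2, 144.5, 113.4, 167.4], 0.86)]
jar [([360.9, 205.6, 380.8, 222.8], 0.6)]
microplate [([181.6, 109.1, 219.1, 139.3], 0.68), ([172.7, 148.8, 222.1, 209.3], 0.19)]
tip_box [([258.4, 96.9, 305.1, 140.3], 0.93)]
timer []
```

View pics/t9.png

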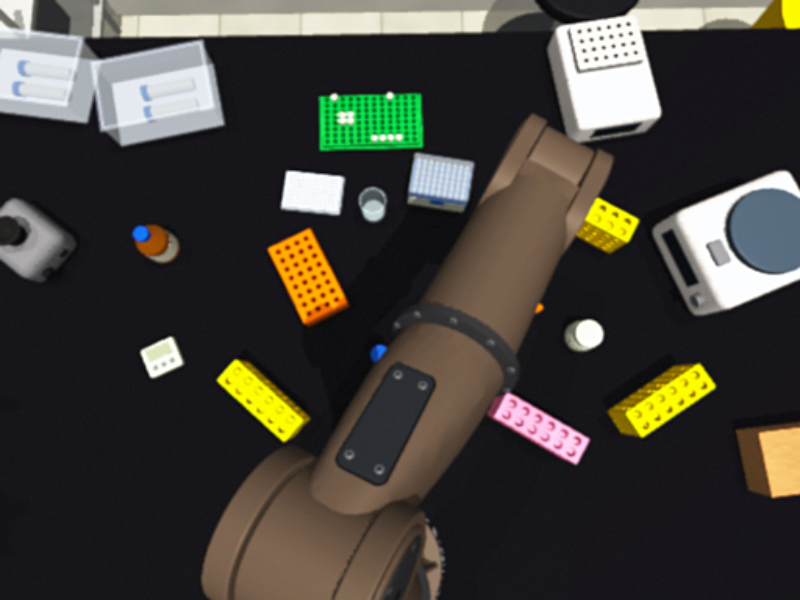

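View pics/d9.png

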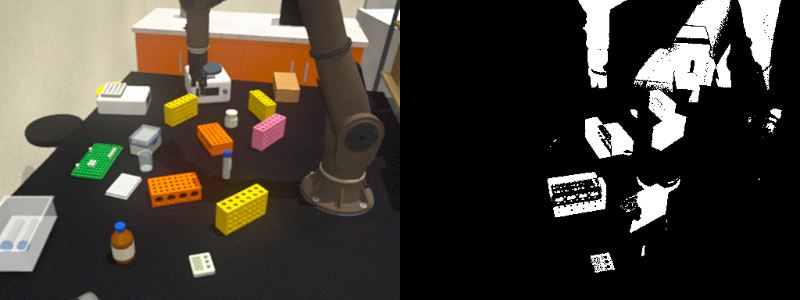

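View pics/w9.png

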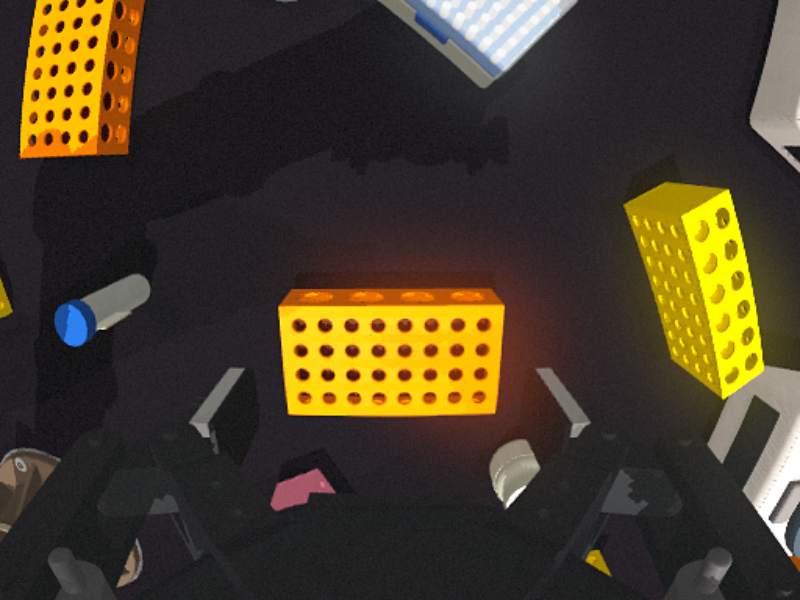

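Both racks lie flat with their 4x8 side up: top (308,277) and wrist (392,360). The bystanders are at their old pixels, and the timer's difference is only its shading (top (162,357), unchanged).

```bash
python3 -c "
from station import robot
print(robot.hand_in())"
```

```text
the job is handed in; nothing more can be done
None
```

I tipped both orange racks over with the open fingers, each pushed near the top of its 1.5 ml side, and handed the job in at about 9 s of the 42 s allowed. Before each push I confirmed the 4 x 8 face in an enlarged crop.

**Racks:** The last top, side and wrist pictures show both lying flat with the 4 x 8 holes up. The silhouette fits put them about 6 mm from where a clean tip-over would leave them, at (0.571, 0.134) and (0.493, -0.244). The left rack's final fit was loose (21% mismatch, with a 4° turn that may just be fit error), so I relied on the pictures there.

**Everything else:** The bystanders and look-alikes show at the same places as before wherever they could be seen. In the last top picture the arm partly covered the tube, the right rack and one yellow rack, but the side and wrist pictures showed them fine. The network did not find the timer in that picture; by eye it sits at its old pixels, and only its shading changed in the side comparison.

**Forces:** Wrist force readings at the end of each move stayed under 2 N, and the gripper was raised well clear at hand-in.

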